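Sweep the drawer-top deck clear and lower its cover

TASK

Use the wooden scraper block to sweep the three pot shards off the deck on top of the drawer stack, over its open front edge, into the partly open upper tray. Stand the scraper back upright on its cork mat and then lower the hinged cover gently until it is fully closed on the deck. Do not touch the shards with the gripper, and leave everything else where it is.

Things in the scene. Friction and masses are not known exactly. Their poses are not given: they have to be found in the camera images.
- unit: White stack of two drawers, fixed, 220 (own x) x 172 (y) x 118 mm high. Origin: centre of underside; front is -x. Top is a flat deck 112 mm above the origin, with 6 mm high rims at the back (inner face x = +105 mm) and sides (inner faces y = +-80 mm); the front edge, x = -110 mm, has no rim and ends above the tray. The cover is hinged along the +y side and leans over the deck.
- lid (a joint): Angle of the flat grey cover (rad): 0 = closed, flat on the rims; larger = more open. Starts 0.98 to 1.1, overhanging the deck; stop at 1.15, so it cannot be opened out of the way. A stiff hinge holds it at any angle; 1 to 4 N on its outer face near the free edge closes it.
- lid_hinge (a point): Hinge axis at mid length (axis along the stack's x): stack's own x = 0, y = +82, z = 118 mm. Cover: 216 mm along the hinge, 168 mm from hinge to free edge, plate 5 mm thick (outer face 5 mm above the axis when closed). On its inner face, 35 to 150 mm from the hinge, a stiffening panel 5 mm thick.
- lid_tab (a point): Outer face of the cover's thumb tab, 178 mm from the hinge axis at mid length; tab 70 mm long along the edge, 5 mm thick, reaching 189 mm from the hinge. Axes turn with the cover: z is the outer face's normal, -y points from hinge to free edge.
- tray (a joint): How far the upper tray is pulled out (m); starts 0.09 to 0.115. It slides stiffly.
- tray_in (a point): On the tray's inner floor at the middle of its front wall's inner face; axes as the stack's. Grey tray, inside 144 mm wide (y = +-72), running 182 mm back (+x), walls 42 mm above this floor; rim 9 mm below the deck surface. 80 to 110 mm of its inside shows in front of the deck's front edge.
- shard_a: Loose terracotta shard (front one, nearest the tray), about 62 x 30 x 12 mm, 45 g, lying flat on the deck. Origin: about the middle of its underside; x is its long axis, z its thickness.
- shard_b: Loose terracotta shard (rear one, away from the hinge), about 62 x 30 x 12 mm, 45 g, lying flat on the deck. Origin: about the middle of its underside; x is its long axis, z its thickness.
- shard_c: Loose terracotta shard (rear one on the hinge side, below the cover), about 62 x 30 x 12 mm, 45 g, lying flat on the deck. Origin: about the middle of its underside; x is its long axis, z its thickness.
- scraper: Loose wooden scraper block, 110 g. Base 130 mm long (own y) x 34 mm (own x) x 14 mm high, with an upright grip in the middle, 56 mm long (y) x 20 mm thick (x), up to 60 mm above the underside. Origin: centre of the underside. Stands on the cork mat.
- mat: Fixed thin cork mat, 100 mm (own x) x 180 mm (own y) x 4 mm, the scraper's place. Origin: centre of its underside on the bench.
- awl: Bystander: awl with a turned wooden handle, 170 mm long along its y, 32 mm high, lying beside the mat.
- tweezers: Bystander: steel tweezers, 125 mm long along its y, 9 mm high, lying beside the mat.
- dish: Bystander: small glass dish, 84 mm across, 30 mm high. Origin: centre of its underside.
- funnel: Bystander: blue funnel standing mouth down, 90 mm across, 88 mm high. Origin: centre of its underside.
- pot: Bystander: small terracotta pot, 80 mm across, 70 mm high. Origin: centre of its underside.
- bottle: Bystander: brown glass bottle, 60 mm across, 160 mm high, behind the stack. Origin: centre of its underside.
- spool: Bystander: wooden spool, 56 mm across, 42 mm high. Origin: centre of its underside.

How it is judged:
On the way, in this order (a step that is already met when the one before it is completed fails the run):
1. all three shards lie inside the upper tray while the cover is still open (more than 0.7 rad) (x of shard_a in the frame of tray_in between -0.004 and 0.175 m and y of shard_a in the frame of tray_in between -0.074 and 0.074 m and z of each of shard_a, shard_b, shard_c in the frame of tray_in below 0.045 m and x of shard_b in the frame of tray_in between -0.004 and 0.175 m and y of shard_b in the frame of tray_in between -0.074 and 0.074 m and x of shard_c in the frame of tray_in between -0.004 and 0.175 m and y of shard_c in the frame of tray_in between -0.074 and 0.074 m and value of joint lid above 0.7 rad), for 0.2 s.
2. the scraper stands upright on the cork mat, let go, with the cover still open (more than 0.7 rad) (horizontal distance between scraper and mat below 0.04 m and height (world z) of scraper below 0.012 m and angle between scraper's own z axis and vertical below 0.15 rad and value of joint lid above 0.7 rad and contact force between scraper and the fingers below 0.1 N), for 0.2 s.
3. the cover is closed to within 0.03 rad (5 mm at its edge) (value of joint lid below 0.03 rad), for 0.2 s.
At the end, for the whole second after the job is handed in: The cover is closed within 0.03 rad (5 mm at its free edge) and still; all three shards lie at rest in the upper tray, their middles inside its walls and below its rim; the scraper stands upright and at rest on the cork mat, its middle within 40 mm of the mat's middle (value of joint lid below 0.03 rad and velocity of joint lid between -0.05 and 0.05 rad/s and x of shard_a in the frame of tray_in between -0.004 and 0.175 m and y of shard_a in the frame of tray_in between -0.074 and 0.074 m and z of each of shard_a, shard_b, shard_c in the frame of tray_in below 0.045 m and x of shard_b in the frame of tray_in between -0.004 and 0.175 m and y of shard_b in the frame of tray_in between -0.074 and 0.074 m and x of shard_c in the frame of tray_in between -0.004 and 0.175 m and y of shard_c in the frame of tray_in between -0.074 and 0.074 m and horizontal distance between scraper and mat below 0.04 m and height (world z) of scraper below 0.012 m and angle between scraper's own z axis and vertical below 0.15 rad and linear speed of each of shard_a, shard_b, shard_c, scraper below 0.02 m/s); the robot touches nothing.
It fails at once if the cover is slammed: it closes faster than 1.8 rad/s (about 0.3 m/s at its edge) (velocity of joint lid below -1.8 rad/s).
It fails at once if the gripper's fingers touch a shard (contact force between any of shard_a, shard_b, shard_c and the fingers above 0.5 N).
It fails at once if a bystander (awl, tweezers, dish, funnel, pot, spool, bottle) is shifted by more than 25 mm (distance of any of awl, tweezers, dish, funnel, pot, spool, bottle from where it was at the start of the episode above 0.025 m).
It also fails if it takes over 61 s, if anything falls off the work surface, if the arm or the gripper's body presses on something with over 40 N, if the wrist force passes 120 N, or if a joint passes its speed limit or range.

ROBOT

A 6-joint arm with a two-finger parallel gripper is mounted at the origin on the work surface. World frame = base frame: x ahead of the robot, y to its left, z up, the work surface at z = 0. Lengths are in m, angles in rad, forces in N, time in s.
With the tool pointing down it reaches from about 0.375 to 0.9 m from the base axis. Payload 3.1 kg.
Tool frame: the origin (TCP) lies between the finger pads; the fingertips stand 19 mm ahead of it and the grasp point (between the pads) is the TCP; z points along the fingers, y is the line along which they close (so a half turn about z gives the same grasp; the last joint's range is limited). The gripper opens to 87 mm and grips with 3 to 60 N. Pads are 19 mm wide; open, the fingers measure 117 mm over their backs; the gripper's body (75 mm by 190 mm) begins 51 mm behind the grasp point.
Start: joints at [1.062, 0.527, 1.433, -0, 1.181, -0.178], TCP at [0.203, 0.591, 0.242] pointing down, gripper open.
Joint ranges: [-3.08, 3.08], [-0.75, 2.2], [0.22, 2.44], [-1.43, 4.57], [0, 2.65], [-2.85, 2.85]. Speed limits (rad/s): [2.79, 2.79, 3.14, 3.14, 3.14, 3.14].

INTERFACE

Orientations are given as a unit quaternion [x, y, z, w].
In Python, from rig import telemetry, viewer, hand_in gives the robot as it stands. The module is installed in compiled form; this text tells all that it offers.
- The arm moves only by the shell command python3 -m creep 'ROWS' [FORCE]. ROWS is JSON, a list of rows, each an object with "translation": the shift along the tool's x, y, z in mm, a list of three; "roll": the turn about the tool's z in degrees; "gripper": the finger opening in mm, from 0 to 87. In form: [{"translation": [tx, ty, tz], "roll": roll, "gripper": gripper}, ...]. A call has 1 to 5 rows; each row is the pose to reach, as a shift and turn from the pose commanded when the call began, along the tool's axes at that moment; what a row does not reach only later rows make up. A row lasts 1/12 s, in which the tool goes at most 41.7 mm and 7.16 degrees, less where a joint would pass 70% of its speed; a pose out of reach is approached as far as the arm can. A call with a gripper value outside its range is refused whole. The fingers move at their own pace and stop on an object; FORCE is the grip in N (left out, the last holds). Time passes only in rows, so rows that repeat a pose let the fingers close. It gives the time, the measured TCP pose, the force, the opening and the grip force at its end, in the units of the state.
- telemetry.get_obs(): the state, without advancing time (a new reading comes with each control period).
- viewer.camera(name): name is "scene" or "top" or "wrist"; returns the picture (420x560x3 uint8, blue, green, red); there is no depth.
- viewer.camera_info(name): a dict with "intrinsics" (3x3 intrinsics, pixels), "k1" (the pictures are not rectified: a ray, as slopes to the right and down, at radius r is drawn at 1 + k1 r^2 times it, then the intrinsics apply), "rvec" (rotation vector, rad) and "tvec" (3), from world to camera coordinates, as OpenCV has them; the wrist camera has in their place "hand_eye" (4x4, takes a point from camera to tool coordinates, whose origin is the TCP and whose axes are the flange's). Camera axes: x right, y down, z forward; pixel columns grow to the right and rows downward; lengths in m; the calibration is good to about 2 mm. A picture is of the moment at which its call begins: read the wrist's pose just before it. camera_info takes no time and is no camera call.
- hand_in(): hands the job in; it is judged then, once.
Trained networks look in the newest picture that a camera, given by its name, has taken for a name from the list of things; names that differ only in an ending like _2 or _b are one class to them, and where a whole thing is asked for, a point or a joint stands for the part that bears it (a point fixed in the world has none). Each returns a list of dicts, best first, with "p" (0 to 1); they miss things now and then, are a little off and sometimes report something else, mostly with a low value. They report only what shows in the picture. A call takes as long as a camera call.
- viewer.recognise(camera, thing): "bbox" ([left, top, width, height] in pixels, round what is visible of it).
The state is a dict: "time": time; "q": joint angles; "joint_velocities": joint speeds; "joint_torque": joint torques, N m; "position": TCP position; "tool_rot": TCP orientation; "ft_force": force on the tool from outside, world axes, zero at the start; "moment": the same for the moment, N m; "grip_width": finger opening in m; "grip_force": force on a finger pad.
Only numpy, scipy, OpenCV 4.12 (cv2) and the standard library are available. Lean on these libraries where they do the work, as an engineer would, in place of code of your own. Each camera call takes 0.05 s, during which the arm holds its last target. There are 200 camera calls.

## Working session

There is one attempt and no reset: what is moved stays moved. The work goes in short steps, Python scripts to look and compute and a shell command to move; the robot and the scene stay as the last step left them, time stands still between calls to the robot, and variables do not carry over. Pictures are saved under pics/ and viewed, at most 13 in all, crops included, and the job is handed in when it is done.

```bash
mkdir -p pics; python3 - <<'E'
from rig import telemetry, viewer
import cv2,numpy as np
o=telemetry.get_obs();print(o)
for n in ["scene","top"]:
    im=viewer.camera(n);cv2.imwrite(f"pics/{n}0.png",im)
    i=viewer.camera_info(n);print(n,i)
    for t in ["unit","lid_tab","tray","shard_a","scraper","mat","awl","tweezers","dish","funnel","pot","bottle","spool"]:
        print(t,[(d["p"],np.round(d["bbox"]).tolist()) for d in viewer.recognise(n,t)[:3]])
print(viewer.camera_info("wrist"))
E
```

```text
{'time': 0.0, 'q': array([ 1.06151996e+00,  5.28437721e-01,  1.43390528e+00, -2.04652249e-05,
        1.18135506e+00, -1.78503236e-01]), 'joint_velocities': array([-8.33551145e-05, -2.52028867e-04,  4.73344401e-05,  9.80842733e-04,
       -5.15386119e-04, -2.23180201e-03]), 'joint_torque': array([ 5.34405099e-04, -4.40044177e+01, -1.76595461e+01,  6.35159388e-02,
        5.81065798e-02, -1.42730578e-04]), 'position': array([0.20262476, 0.5905207 , 0.2405881 ]), 'tool_rot': array([ 1.64629702e-01,  9.86354882e-01, -9.94256751e-04, -3.46011911e-04]), 'ft_force': array([-0.85053852, -0.30413887,  0.32284884]), 'moment': array([-0.03756748, -0.01418683, -0.00323541]), 'grip_force': 0.0, 'grip_width': 0.08715501246934244}
scene {'intrinsics': array([[392.07382742,   0.        , 279.42162446],
       [  0.        , 392.07382742, 209.95730146],
       [  0.        ,   0.        ,   1.        ]]), 'k1': -0.07416716170292649, 'rvec': array([ 1.31440393,  1.95812982, -1.09687891]), 'tvec': array([ 0.2679209 , -0.15857364,  1.432629  ])}
unit [(0.94, [317.0, 157.0, 90.0, 155.0])]
lid_tab [(0.89
[... 1884 characters left out ...]
.0, 244.0, 69.0, 54.0])]
bottle [(0.73, [214.0, 123.0, 26.0, 34.0]), (0.45, [317.0, 231.0, 70.0, 51.0])]
spool [(0.62, [398.0, 216.0, 27.0, 22.0])]
{'intrinsics': array([[358.68560007,   0.        , 274.41895569],
       [  0.        , 358.68560007, 207.86117058],
       [  0.        ,   0.        ,   1.        ]]), 'k1': -0.026485735347198933, 'hand_eye': array([[ 8.15782229e-04, -9.53956427e-01, -2.99944111e-01,
         8.38392025e-02],
       [ 9.99998188e-01,  2.62312172e-04,  1.88550582e-03,
         3.88018234e-05],
       [-1.72001141e-03, -2.99945106e-01,  9.53954912e-01,
        -1.43592647e-01],
       [ 0.00000000e+00,  0.00000000e+00,  0.00000000e+00,
         1.00000000e+00]])}
```

```bash
python3 - <<'E'
import cv2
im=cv2.imread("pics/top0.png")[115:315,95:255];cv2.imwrite("pics/a.png",cv2.resize(im,None,fx=3,fy=3,interpolation=cv2.INTER_CUBIC)[:600])
im=cv2.imread("pics/top0.png")[180:320,290:440];cv2.imwrite("pics/b.png",cv2.resize(im,None,fx=4,fy=4,interpolation=cv2.INTER_CUBIC)[:600])
E
cat > h.py <<'E'
import numpy as np,cv2
from rig import telemetry,viewer
from scipy.spatial.transform import Rotation as R
def cam(n,obs=None):
    i=viewer.camera_info(n);K=np.array(i["intrinsics"]);
    if "rvec" in i:
        Rc=cv2.Rodrigues(np.array(i["rvec"]))[0];t=np.array(i["tvec"]).ravel()
    else:
        o=obs;T=np.eye(4);T[:3,:3]=R.from_quat(o["tool_rot"]).as_matrix();T[:3,3]=o["position"]
        M=np.linalg.inv(T@np.array(i["hand_eye"]));Rc=M[:3,:3];t=M[:3,3]
    return K,np.array([i["k1"],0,0,0.]),Rc,t
def onz(n,uv,z,obs=None):
    K,D,Rc,t=cam(n,obs)
    p=cv2.undistortPoints(np.array(uv,float).reshape(-1,1,2),K,D).reshape(-1,2)
    d=np.c_[p,np.ones(len(p))]@Rc;c=-Rc.T@t
    return c+d*((z-c[2])/d[:,2])[:,None]
def proj(n,P,obs=None):
    K,D,Rc,t=cam(n,obs)
    return cv2.projectPoints(np.array(P,float).reshape(-1,1,3),cv2.Rodrigues(Rc)[0],t,K,D)[0].reshape(-1,2)
E
```

```text
(no output)
```

View pics/a.png

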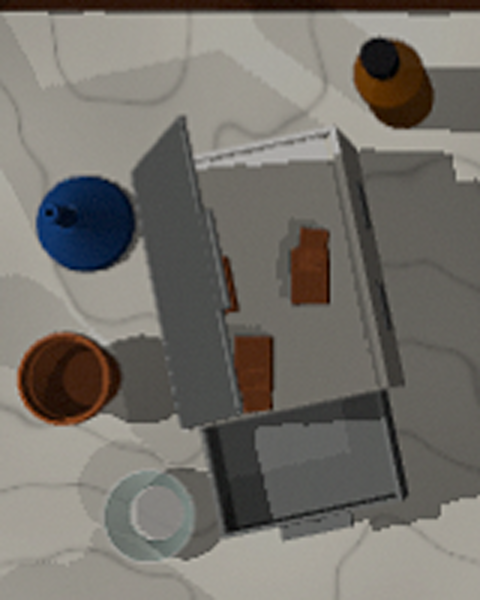

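View pics/b.png

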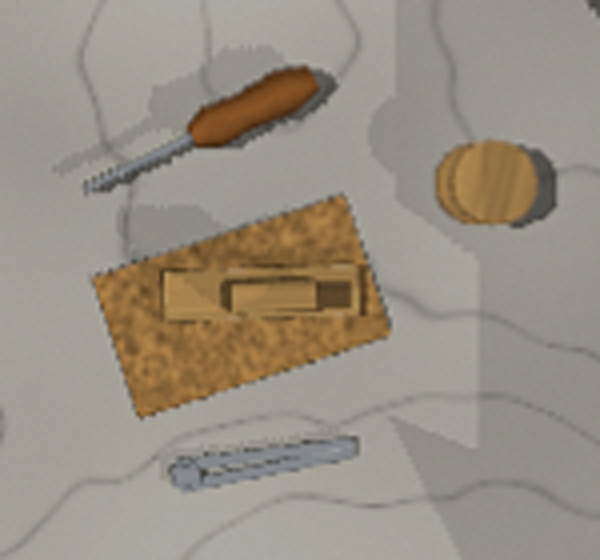

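```bash
cat > fit.py <<'E'
from h import *
from scipy.optimize import least_squares
def U(p,l):  # unit local->world
    c,s=np.cos(p[2]),np.sin(p[2]);l=np.atleast_2d(l)
    return np.c_[p[0]+c*l[:,0]-s*l[:,1],p[1]+s*l[:,0]+c*l[:,1],l[:,2]]
def lid(a,x,r,n): # r dist from hinge, n outer normal offset
    return [x,.082-r*np.cos(a)+n*np.sin(a),.118+r*np.sin(a)+n*np.cos(a)]
def crop(a): return np.array(a)/3+[95,115]
px=crop([(335,128),(387,388),(182,117),(242,415),(133,172),(183,428),(403,385)])
def model(p): return U(p,[[.11,-.086,.118],[-.11,-.086,.118],lid(p[3],.108,.168,.005),lid(p[3],-.108,.168,.005),lid(p[3],.108,0,.005),lid(p[3],-.108,0,.005),[-.11,-.086,0]])
if __name__=="__main__":
    g=onz("top",px[:2],.118);
    f=lambda p:(proj("top",model(p))-px).ravel()
    r=least_squares(f,[g[:,0].mean(),g[:,1].mean()+.086,0,1.0],loss="soft_l1")
    p=r.x;print("unit",p);print(np.round(f(p).reshape(-1,2),1).tolist())
    np.save("unit.npy",p)
    inv=lambda w:np.c_[(w[:,:2]-p[:2])@np.array([[np.cos(p[2]),-np.sin(p[2])],[np.sin(p[2]),np.cos(p[2])]]),w[:,2]]
    b=inv(onz("top",crop([(330,229),(329,305),(290,303),(302,228),(271,336),(270,410),(244,411),(235,337),(237,310),(223,257)]),.124));print("shards local top",np.round(b*1000).tolist())
    print("tray front inner",np.round(1000*inv(onz("top",crop([(403,497),(228,530)]),.103))).tolist())
    m=lambda a:np.array(a)/4+[290,180]
    w=onz("top",m([(93,275),(345,195),(390,332),(140,417)]),.004);print("mat",w.round(4).tolist(),w.mean(0))
    w=onz("top",m([(162,268),(162,320),(360,315),(360,265)]),.018);print("scr base",w.round(4).tolist(),w.mean(0))
    w=onz("top",m([(231,282),(231,311),(316,307),(316,279)]),.064);print("grip",w.round(4).tolist(),w.mean(0))
    K,D,Rc,t=cam("top");print("cam",-Rc.T@t)
    im=cv2.imread("pics/scene0.png")
    L=[[.11,-.086,.118],[-.11,-.086,.118],[-.11,.086,.118],[.11,.086,.118],[.11,-.086,0],[-.11,-.086,0],[-.11,.086,0]]
    Q=[lid(p[3],.108,.168,.005),lid(p[3],-.108,.168,.005),lid(p[3],-.108,0,.005),lid(p[3],.108,0,.005)]
    for P,col in((U(p,L),(0,255,0)),(U(p,Q),(0,0,255))):
        for q in proj("scene",P): cv2.circle(im,tuple(int(v*8) for v in q),4,col,-1,shift=3)
    cv2.imwrite("pics/ov.png",cv2.resize(im[140:330,310:470],None,fx=4,fy=4,interpolation=cv2.INTER_CUBIC)[:600])
E
python3 fit.py
```

```text
unit [0.57307574 0.15158684 0.21539098 1.02947058]
[[0.2, -0.9], [0.7, 0.3], [0.1, -0.7], [-0.1, 0.4], [-1.0, -0.3], [-0.9, 0.8], [0.8, 0.3]]
shards local top [[27.0, -66.0, 124.0], [-34.0, -53.0, 124.0], [-26.0, -22.0, 124.0], [32.0, -44.0, 124.0], [-49.0, -2.0, 124.0], [-107.0, 11.0, 124.0], [-103.0, 32.0, 124.0], [-43.0, 27.0, 124.0], [-22.0, 21.0, 124.0], [22.0, 24.0, 124.0]]
tray front inner [[-199.0, -77.0, 103.0], [-196.0, 69.0, 103.0]]
mat [[0.4719, -0.1805, 0.004], [0.5269, -0.3507, 0.004], [0.4349, -0.3806, 0.004], [0.3771, -0.2124, 0.004]] [ 0.45271019 -0.28104967  0.004     ]
scr base [[0.4773, -0.2252, 0.018], [0.4429, -0.2253, 0.018], [0.447, -0.357, 0.018], [0.4802, -0.3572, 0.018]] [ 0.46183077 -0.29117972  0.018     ]
grip [[0.47, -0.2635, 0.064], [0.4515, -0.2635, 0.064], [0.4544, -0.3177, 0.064], [0.4722, -0.3178, 0.064]] [ 0.46204167 -0.29061857  0.064     ]
cam [ 0.50843618 -0.0835014   1.14159068]
```

View pics/ov.png

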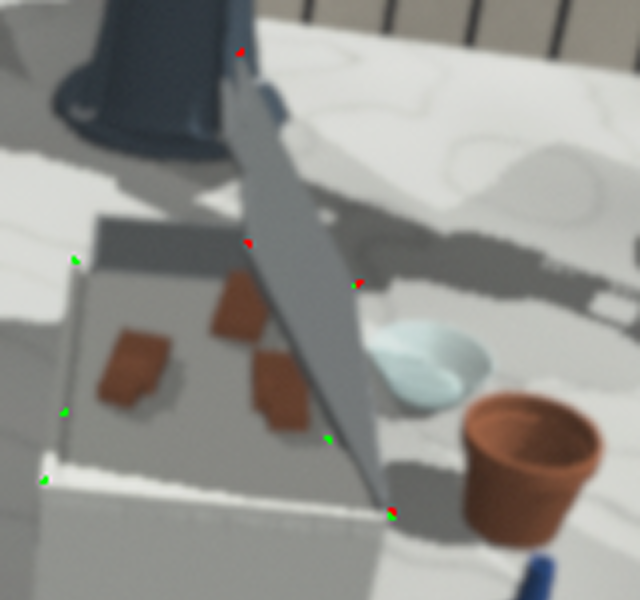

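```bash
python3 - <<'E'
from h import *
p=np.load("unit.npy");A=np.array([[np.cos(p[2]),-np.sin(p[2])],[np.sin(p[2]),np.cos(p[2])]])
m=lambda a:np.array(a)/4+[310,140]
for n,q in dict(c=[(253,352),(303,352),(309,428),(270,432),(252,395)],b=[(122,330),(170,338),(150,400),(98,395)],a=[(235,270),(268,275),(262,340),(212,330)]).items():
    w=onz("scene",m(q),.122);print(n,np.round(1000*(w[:,:2]-p[:2])@A).tolist())
K,D,Rc,t=cam("scene");print(-Rc.T@t, p[2]*57.3)
o=telemetry.get_obs();Rt=R.from_quat(o["tool_rot"]).as_matrix();print(o["time"],Rt.round(3).tolist(),o["position"])
# shift to scraper grasp
print(np.degrees(np.arctan2(Rt[1,1],Rt[0,1])))
for ang in range(0,1):pass
E
```

```text
c [[-17.0, 22.0], [-22.0, 50.0], [50.0, 49.0], [56.0, 29.0], [24.0, 20.0]]
b [[-28.0, -53.0], [-24.0, -25.0], [38.0, -34.0], [38.0, -62.0]]
a [[-106.0, 13.0], [-103.0, 33.0], [-31.0, 27.0], [-36.0, -1.0]]
[1.30244632 0.25571288 0.62257334] 12.341903402183561
1.4 [[-0.946, 0.325, -0.0], [0.325, 0.946, -0.0], [0.0, -0.0, -1.0]] [0.20297393 0.59108859 0.24154047]
71.04337765702047
```

```bash
cat > d.py <<'E'
import sys
from h import *
a=[float(v) for v in sys.argv[2:]]
o=telemetry.get_obs();Rt=R.from_quat(o["tool_rot"]).as_matrix()
p=np.load("unit.npy")
x,y,z,yaw=a
if sys.argv[1]=="u": # unit-local
    x,y=p[0]+np.cos(p[2])*x-np.sin(p[2])*y,p[1]+np.sin(p[2])*x+np.cos(p[2])*y;yaw+=np.degrees(p[2])
cur=np.degrees(np.arctan2(Rt[1,1],Rt[0,1]))
print("t",round(o["time"],2),"shift",np.round(1000*Rt.T@(np.array([x,y,z])-o["position"]),1),"roll",round((cur-yaw+180)%360-180,2),"F",o["ft_force"].round(1),"w",round(o["grip_width"]*1000,1),round(o["grip_force"],1))
if sys.argv[1]=="u": print("local now",np.round(1000*np.array([[np.cos(p[2]),np.sin(p[2])],[-np.sin(p[2]),np.cos(p[2])]])@(o["position"][:2]-p[:2]),1),o["position"][2].round(4))
E
python3 -m creep '[{"translation":[0,0,-20],"roll":7,"gripper":87},{"translation":[0,0,-40],"roll":14,"gripper":87},{"translation":[0,0,-60],"roll":21,"gripper":87},{"translation":[0,0,-80],"roll":28,"gripper":87},{"translation":[0,0,-90],"roll":35,"gripper":87}]'
python3 -m creep '[{"translation":[0,0,0],"roll":7,"gripper":87},{"translation":[0,0,0],"roll":14,"gripper":87},{"translation":[0,0,0],"roll":21,"gripper":87},{"translation":[0,0,0],"roll":28,"gripper":87},{"translation":[0,0,0],"roll":34.5,"gripper":87}]'
python3 d.py w .52 .1 .33 1.5; python3 d.py w .4626 -.313 .18 1.5
```

```text
time: 1.82
position: [0.2034, 0.592, 0.3345]
tool_rot: [0.456, 0.89, 0.002, 0.0]
ft_force: [-0.1, 0.7, 0.3]
grip_width: 0.087
grip_force: 0.0
time: 2.23
position: [0.2029, 0.5911, 0.3316]
tool_rot: [0.7, 0.715, 0.0, -0.0]
ft_force: [0.5, -0.3, 0.2]
grip_width: 0.0866
grip_force: 0.0
t 2.23 shift [-497.6  306.7    1.6] roll -0.29 F [ 0.5 -0.3  0.2] w 86.6 0.0
t 2.23 shift [-909.3  240.6  151.6] roll -0.29 F [ 0.5 -0.3  0.2] w 86.6 0.0
```

```bash

python3 -m creep '[{"translation":[-34,21,0],"roll":0,"gripper":87},{"translation":[-68,42,0],"roll":0,"gripper":87},{"translation":[-102,63,0],"roll":0,"gripper":87},{"translation":[-136,84,0],"roll":0,"gripper":87},{"translation":[-170,105,0],"roll":0,"gripper":87}]' >/dev/null
python3 -m creep '[{"translation":[-34,21,0],"roll":0,"gripper":87},{"translation":[-68,42,0],"roll":0,"gripper":87},{"translation":[-102,63,0],"roll":0,"gripper":87},{"translation":[-136,84,0],"roll":0,"gripper":87},{"translation":[-170,105,0],"roll":0,"gripper":87}]' >/dev/null
python3 -m creep '[{"translation":[-34,21,0],"roll":0,"gripper":87},{"translation":[-68,42,0],"roll":0,"gripper":87},{"translation":[-102,60,0],"roll":0,"gripper":87},{"translation":[-136,75,0],"roll":0,"gripper":87},{"translation":[-170,80,0],"roll":0,"gripper":87}]' >/dev/null
python3 -m creep '[{"translation":[-40,-6,0],"roll":0,"gripper":87},{"translation":[-80,-12,0],"roll":0,"gripper":87},{"translation":[-120,-18,0],"roll":0,"gripper":87},{"translation":[-160,-24,0],"roll":0,"gripper":87},{"translation":[-200,-30,0],"roll":0,"gripper":87}]'
python3 d.py w .4626 -.313 .18 1.5
```

```text
time: 3.9
position: [0.4815, -0.1134, 0.3318]
tool_rot: [0.697, 0.717, 0.0, 0.0]
ft_force: [0.5, 0.8, -0.0]
grip_width: 0.0872
grip_force: 0.0
t 3.9 shift [-198.9  -24.3  151.8] roll 0.05 F [ 0.5  0.8 -0. ] w 87.2 0.0
```

```bash

python3 -m creep '[{"translation":[-40,-5,0],"roll":0,"gripper":87},{"translation":[-80,-10,20],"roll":0,"gripper":87},{"translation":[-115,-15,42],"roll":0,"gripper":87},{"translation":[-150,-19,63],"roll":0,"gripper":87},{"translation":[-183,-23,85],"roll":0,"gripper":87}]' >/dev/null
python3 -m creep '[{"translation":[-10,-1,30],"roll":0,"gripper":87},{"translation":[-16,-1,60],"roll":0,"gripper":87},{"translation":[-16,-1,67],"roll":0,"gripper":87},{"translation":[-16,-1,67],"roll":0,"gripper":87}]'
python3 d.py w .4626 -.313 .052 1.5
python3 - <<'E'
from h import *
o=telemetry.get_obs();im=viewer.camera("wrist")
# predicted scraper outlines
yw=.0265;c=np.array([.462,-.291])
def Wd(l):return np.array([[c[0]+np.cos(yw)*a-np.sin(yw)*b,c[1]+np.sin(yw)*a+np.cos(yw)*b,z] for a,b,z in l])
for l,col in(([(-.01,-.028,.064),(.01,-.028,.064),(.01,.028,.064),(-.01,.028,.064)],(0,255,0)),([(-.017,-.065,.018),(.017,-.065,.018),(.017,.065,.018),(-.017,.065,.018)],(0,0,255))):
    cv2.polylines(im,[proj("wrist",Wd(l),o).round().astype(int)],True,col,1)
cv2.imwrite("pics/w1.png",im)
E
```

```text
time: 4.65
position: [0.462, -0.3094, 0.1777]
tool_rot: [0.698, 0.716, 0.0, -0.003]
ft_force: [0.1, 0.4, -0.2]
grip_width: 0.0871
grip_force: 0.0
t 4.65 shift [ -4.2   1.  125.7] roll -0.01 F [ 0.1  0.4 -0.2] w 87.1 0.0
```

View pics/w1.png

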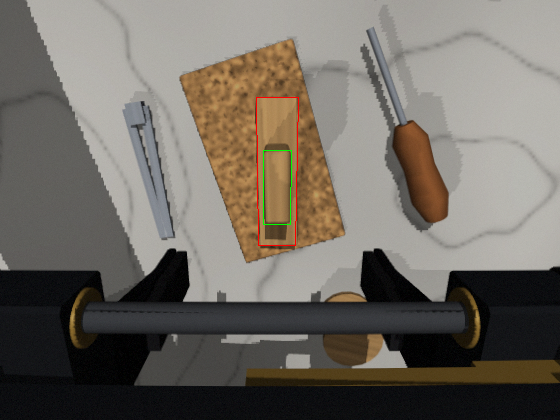

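```bash

python3 -m creep '[{"translation":[-3,1,30],"roll":0,"gripper":87},{"translation":[-3,1,60],"roll":0,"gripper":87},{"translation":[-3,1,90],"roll":0,"gripper":87},{"translation":[-3,1,115],"roll":0,"gripper":87},{"translation":[-3,1,124],"roll":0,"gripper":87}]' >/dev/null
python3 -m creep '[{"translation":[0,0,0],"roll":0,"gripper":87},{"translation":[0,0,0],"roll":0,"gripper":87}]'
python3 d.py w .4626 -.313 .052 1.5
```

```text
time: 5.28
position: [0.4658, -0.3138, 0.0576]
tool_rot: [0.697, 0.717, -0.0, 0.001]
ft_force: [-0.0, 0.1, 0.6]
grip_width: 0.0868
grip_force: 0.0
t 5.28 shift [ 0.9 -3.1  5.6] roll 0.1 F [-0.   0.1  0.6] w 86.8 0.0
```

```bash

python3 -m creep '[{"translation":[0,-2,4],"roll":0,"gripper":87},{"translation":[0,-2,4],"roll":0,"gripper":50},{"translation":[0,-2,4],"roll":0,"gripper":10},{"translation":[0,-2,4],"roll":0,"gripper":10},{"translation":[0,-2,4],"roll":0,"gripper":10}]' 35
python3 -m creep '[{"translation":[0,0,0],"roll":0,"gripper":10},{"translation":[0,0,0],"roll":0,"gripper":10},{"translation":[0,0,0],"roll":0,"gripper":10},{"translation":[0,0,0],"roll":0,"gripper":10},{"translation":[0,0,0],"roll":0,"gripper":10}]'
python3 d.py w .4626 -.313 .052 1.5
```

```text
time: 5.7
position: [0.4628, -0.3138, 0.0527]
tool_rot: [0.698, 0.717, -0.0, 0.001]
ft_force: [0.1, -0.8, 0.2]
grip_width: 0.0678
grip_force: 0.0
time: 6.12
position: [0.4625, -0.3135, 0.0519]
tool_rot: [0.698, 0.717, -0.0, -0.0]
ft_force: [0.7, 0.1, 0.1]
grip_width: 0.0349
grip_force: 0.0
t 6.12 shift [ 0.5  0.1 -0.1] roll 0.05 F [0.7 0.1 0.1] w 34.9 0.0
```

```bash

python3 -m creep '[{"translation":[0,0,0],"roll":0,"gripper":10},{"translation":[0,0,0],"roll":0,"gripper":10},{"translation":[0,0,0],"roll":0,"gripper":10},{"translation":[0,0,0],"roll":0,"gripper":10},{"translation":[0,0,0],"roll":0,"gripper":10}]'
python3 -m creep '[{"translation":[0,0,-20],"roll":0,"gripper":10},{"translation":[0,0,-55],"roll":0,"gripper":10},{"translation":[0,0,-95],"roll":0,"gripper":10},{"translation":[0,0,-135],"roll":0,"gripper":10},{"translation":[0,0,-170],"roll":0,"gripper":10}]'
python3 d.py u .077 -.107 .24 0
python3 - <<'E'
from h import *
p=np.load("unit.npy");A=np.array([[np.cos(p[2]),-np.sin(p[2])],[np.sin(p[2]),np.cos(p[2])]])
print(1000*(onz("top",np.array([[379,58]])/3+[95,115],.16)[:,:2]-p[:2])@A)
E
```

```text
time: 6.53
position: [0.4626, -0.3135, 0.0519]
tool_rot: [0.697, 0.717, -0.0, -0.0]
ft_force: [0.3, -0.3, -0.7]
grip_width: 0.0195
grip_force: 34.9
time: 6.95
position: [0.4624, -0.3134, 0.2241]
tool_rot: [0.697, 0.717, -0.0, 0.0]
ft_force: [0.8, -0.8, 0.1]
grip_width: 0.02
grip_force: 34.9
t 6.95 shift [371.1 218.9 -15.9] roll -10.79 F [ 0.8 -0.8  0.1] w 20.0 34.9
local now [-207.5 -430.5] 0.2241
[[ 146.25016018 -135.48650484]]
```

```bash

python3 -m creep '[{"translation":[30,17,-6],"roll":-3,"gripper":10},{"translation":[65,37,-14],"roll":-6,"gripper":10},{"translation":[100,57,-20],"roll":-8,"gripper":10},{"translation":[135,77,-20],"roll":-10,"gripper":10},{"translation":[170,97,-20],"roll":-10.8,"gripper":10}]' >/dev/null
python3 d.py u .070 -.107 .24 0
```

```text
t 7.37 shift [173.3 149.6   2.6] roll 0.05 F [-0.6 -0.8 -1. ] w 19.8 34.9
local now [ -79.5 -280.5] 0.2426
```

```bash

python3 -m creep '[{"translation":[30,25,0],"roll":0,"gripper":10},{"translation":[60,51,0],"roll":0,"gripper":10},{"translation":[90,77,0],"roll":0,"gripper":10},{"translation":[120,103,0],"roll":0,"gripper":10},{"translation":[148,127,0],"roll":0,"gripper":10}]' >/dev/null
python3 -m creep '[{"translation":[14,12,0],"roll":0,"gripper":10},{"translation":[24,21,0],"roll":0,"gripper":10},{"translation":[24,21,0],"roll":0,"gripper":10},{"translation":[24,21,0],"roll":0,"gripper":10}]' >/dev/null
python3 d.py u .070 -.107 .172 0
python3 - <<'E'
from h import *
for n in("top","scene"):
    im=viewer.camera(n);cv2.imwrite(f"pics/{n}2.png",im)
a=cv2.imread("pics/top2.png")[100:300,90:290];b=cv2.imread("pics/scene2.png")[60:260,270:470]
cv2.imwrite("pics/ab2.png",np.hstack([cv2.resize(v,(400,400),interpolation=cv2.INTER_CUBIC) for v in(a,b)]))
E
```

```text
t 8.12 shift [ 3.1  3.1 69.4] roll 0.05 F [ 0.5  0.  -0.4] w 19.9 34.9
local now [  67.1 -110. ] 0.2414
```

View pics/ab2.png

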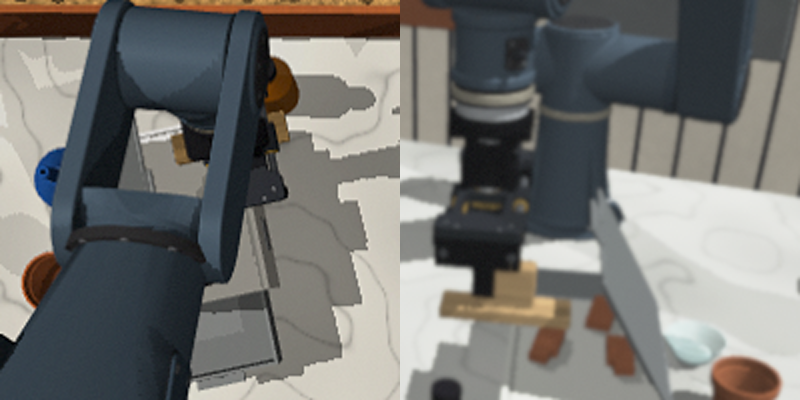

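```bash

python3 -m creep '[{"translation":[0,3,15],"roll":0,"gripper":10},{"translation":[0,3,35],"roll":0,"gripper":10},{"translation":[0,3,53],"roll":0,"gripper":10},{"translation":[0,3,66],"roll":0,"gripper":10},{"translation":[0,3,69],"roll":0,"gripper":10}]' 
python3 -m creep '[{"translation":[8,0,0],"roll":0,"gripper":10},{"translation":[16,0,0],"roll":0,"gripper":10},{"translation":[26,0,0],"roll":0,"gripper":10},{"translation":[38,0,0],"roll":0,"gripper":10},{"translation":[48,0,0],"roll":0,"gripper":10}]' 
python3 d.py u .070 -.034 .172 0
```

```text
time: 8.63
position: [0.6633, 0.0574, 0.1703]
tool_rot: [0.628, 0.778, -0.002, -0.002]
ft_force: [-1.0, -0.5, -1.3]
grip_width: 0.0198
grip_force: 34.9
time: 9.05
position: [0.6554, 0.108, 0.1741]
tool_rot: [0.627, 0.779, 0.001, 0.001]
ft_force: [-1.4, 0.2, -1.2]
grip_width: 0.0195
grip_force: 34.9
t 9.05 shift [26.2 -1.1  2.1] roll 0.04 F [-1.4  0.2 -1.2] w 19.5 34.9
local now [ 71.1 -60.2] 0.1741
```

Now easing in beside the lid, watching force.

```bash

python3 -m creep '[{"translation":[4,0,0],"roll":0,"gripper":10},{"translation":[7,0,0],"roll":0,"gripper":10},{"translation":[10,0,0],"roll":0,"gripper":10},{"translation":[12,0,0],"roll":0,"gripper":10},{"translation":[14,0,0],"roll":0,"gripper":10}]' |grep ft
python3 -m creep '[{"translation":[3,0,0],"roll":0,"gripper":10},{"translation":[5,0,0],"roll":0,"gripper":10},{"translation":[8,0,0],"roll":0,"gripper":10},{"translation":[10,0,0],"roll":0,"gripper":10},{"translation":[12,0,0],"roll":0,"gripper":10}]' |grep ft
python3 d.py u .070 -.034 .160 0
python3 - <<'E'
from h import *
im=viewer.camera("scene")
cv2.imwrite("pics/s3.png",cv2.resize(im[100:310,280:470],None,fx=2.8,fy=2.8,interpolation=cv2.INTER_CUBIC))
E
```

```text
ft_force: [0.1, 0.4, -1.4]
ft_force: [-0.3, -3.7, -0.4]
t 9.88 shift [ 2.5 -0.8 13. ] roll 0.02 F [-0.3 -3.7 -0.4] w 19.8 34.9
local now [ 70.8 -36.4] 0.173
```

View pics/s3.png

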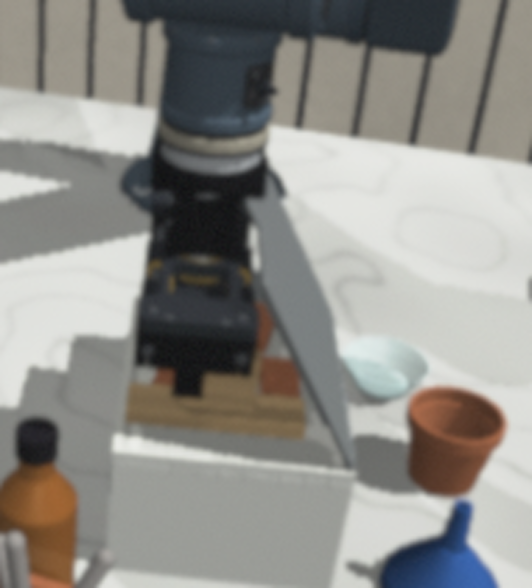

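```bash

python3 -m creep '[{"translation":[2,0,2],"roll":0,"gripper":10},{"translation":[3,0,5],"roll":0,"gripper":10},{"translation":[3,0,8],"roll":0,"gripper":10},{"translation":[3,0,10],"roll":0,"gripper":10},{"translation":[3,0,10],"roll":0,"gripper":10}]' |grep -e ft -e pos
python3 -m creep '[{"translation":[0,0,0.5],"roll":0,"gripper":10},{"translation":[0,0,1],"roll":0,"gripper":10},{"translation":[0,0,1.5],"roll":0,"gripper":10},{"translation":[0,0,2],"roll":0,"gripper":10},{"translation":[0,0,2],"roll":0,"gripper":10}]' |grep -e ft -e pos
python3 d.py u .070 -.034 .160 0
```

```text
position: [0.6485, 0.1349, 0.1621]
ft_force: [0.3, 0.3, -1.4]
position: [0.6492, 0.1346, 0.161]
ft_force: [0.1, 1.1, -0.9]
t 10.77 shift [-1.1 -0.7  1. ] roll -0.0 F [ 0.1  1.1 -0.9] w 19.4 34.9
local now [ 70.7 -32.9] 0.161
```

```bash

for i in 1 2 3; do :; done
python3 -m creep '[{"translation":[0,-6,0],"roll":0,"gripper":10},{"translation":[0,-14,0],"roll":0,"gripper":10},{"translation":[0,-22,0],"roll":0,"gripper":10},{"translation":[0,-30,0],"roll":0,"gripper":10},{"translation":[0,-38,0],"roll":0,"gripper":10}]' |grep -e ft -e pos
python3 -m creep '[{"translation":[0,-8,0],"roll":0,"gripper":10},{"translation":[0,-16,0],"roll":0,"gripper":10},{"translation":[0,-24,0],"roll":0,"gripper":10},{"translation":[0,-32,0],"roll":0,"gripper":10},{"translation":[0,-40,0],"roll":0,"gripper":10}]' |grep -e ft -e pos
python3 -m creep '[{"translation":[0,-8,0],"roll":0,"gripper":10},{"translation":[0,-16,0],"roll":0,"gripper":10},{"translation":[0,-24,0],"roll":0,"gripper":10},{"translation":[0,-32,0],"roll":0,"gripper":10},{"translation":[0,-40,0],"roll":0,"gripper":10}]' |grep -e ft -e pos
python3 d.py u -.108 -.034 .160 0
```

```text
position: [0.6109, 0.1262, 0.1611]
ft_force: [0.1, 0.2, -1.4]
position: [0.5723, 0.1178, 0.1611]
ft_force: [1.5, 0.8, -1.0]
position: [0.5333, 0.1092, 0.1611]
ft_force: [0.6, -0.0, -1.3]
t 12.02 shift [ -1.  -60.1   1.1] roll 0.01 F [ 0.6 -0.  -1.3] w 19.9 34.9
local now [-47.9 -32.9] 0.1611
```

```bash

python3 -m creep '[{"translation":[0,-8,0],"roll":0,"gripper":10},{"translation":[0,-16,0],"roll":0,"gripper":10},{"translation":[0,-24,0],"roll":0,"gripper":10},{"translation":[0,-32,0],"roll":0,"gripper":10},{"translation":[0,-40,0],"roll":0,"gripper":10}]' |grep -e ft -e pos
python3 -m creep '[{"translation":[0,-6,0],"roll":0,"gripper":10},{"translation":[0,-12,0],"roll":0,"gripper":10},{"translation":[0,-18,0],"roll":0,"gripper":10},{"translation":[0,-23,0],"roll":0,"gripper":10},{"translation":[0,-23,0],"roll":0,"gripper":10}]' |grep -e ft -e pos
python3 d.py u -.108 -.034 .160 0
python3 - <<'E'
from h import *
im=viewer.camera("scene");im2=viewer.camera("top")
print([(d["p"],d["bbox"]) for d in viewer.recognise("scene","shard_a")[:5]],[(d["p"],d["bbox"]) for d in viewer.recognise("top","shard_a")[:5]])
a=cv2.resize(im[120:300,290:440],None,fx=2.6,fy=2.6,interpolation=cv2.INTER_CUBIC);b=cv2.resize(im2[130:310,110:260],None,fx=2.6,fy=2.6,interpolation=cv2.INTER_CUBIC)
cv2.imwrite("pics/s4.png",np.hstack([a,b]))
E
```

```text
position: [0.4935, 0.1006, 0.1609]
ft_force: [-0.8, -0.1, -0.6]
position: [0.4718, 0.0957, 0.1613]
ft_force: [2.0, -0.7, 1.7]
t 12.85 shift [-1.1  2.9  1.3] roll -0.0 F [ 2.  -0.7  1.7] w 19.7 34.9
local now [-110.9  -32.9] 0.1613
[] [(0.46, [206.7, 240.8, 12.7, 13.3]), (0.45, [213.2, 253.0, 11.6, 18.0])]
```

View pics/s4.png

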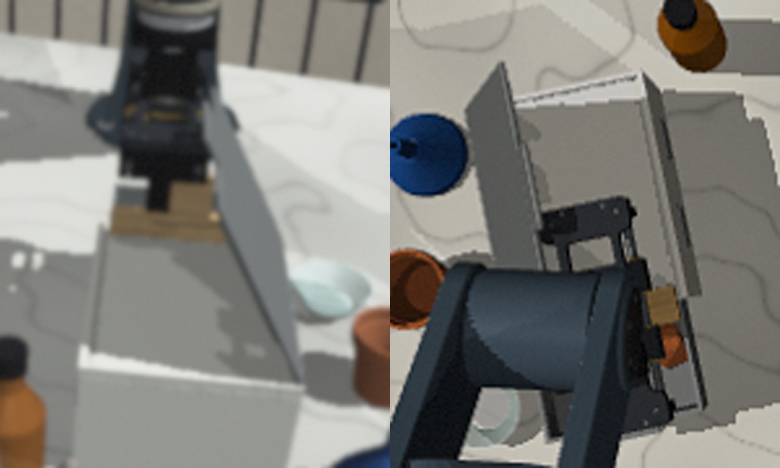

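```bash
python3 - <<'E'
from h import *
cv2.imwrite("pics/w5.png",viewer.camera("wrist"))
E
```

```text
(no output)
```

View pics/w5.png

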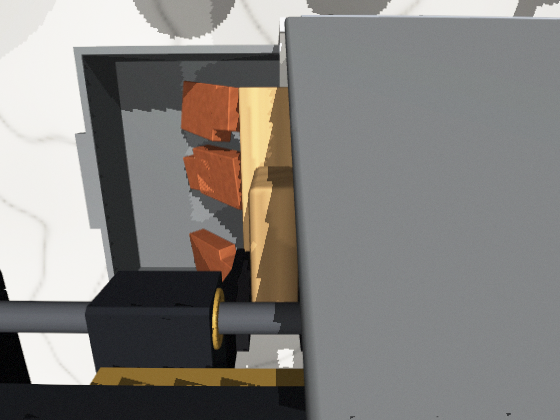

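```bash
python3 - <<'E'
from h import *
o=telemetry.get_obs()
p=np.load("unit.npy");A=np.array([[np.cos(p[2]),-np.sin(p[2])],[np.sin(p[2]),np.cos(p[2])]])
for z in(.063,.085,.115,.127):print(z,np.round(1000*(onz("wrist",[(183,95),(185,150),(192,235),(240,100),(240,290)],z,o)[:,:2]-p[:2])@A).tolist())
E
```

```text
0.063 [[-170.0, 51.0], [-171.0, 16.0], [-170.0, -46.0], [-133.0, 48.0], [-137.0, -91.0]]
0.085 [[-164.0, 51.0], [-165.0, 19.0], [-165.0, -37.0], [-131.0, 48.0], [-134.0, -78.0]]
0.115 [[-157.0, 51.0], [-158.0, 23.0], [-157.0, -25.0], [-128.0, 48.0], [-131.0, -60.0]]
0.127 [[-154.0, 51.0], [-155.0, 25.0], [-154.0, -20.0], [-127.0, 49.0], [-130.0, -53.0]]
```

```bash

python3 -m creep '[{"translation":[0,5,0],"roll":0,"gripper":10},{"translation":[0,12,0],"roll":0,"gripper":10},{"translation":[0,20,0],"roll":0,"gripper":10},{"translation":[0,28,0],"roll":0,"gripper":10},{"translation":[0,33,-4],"roll":0,"gripper":10}]' |grep -e ft -e pos
python3 -m creep '[{"translation":[-3,0,-5],"roll":0,"gripper":10},{"translation":[-8,0,-8],"roll":0,"gripper":10},{"translation":[-20,0,-9],"roll":0,"gripper":10},{"translation":[-40,0,-9],"roll":0,"gripper":10},{"translation":[-70,0,-9],"roll":0,"gripper":10}]' |grep -e ft -e pos
python3 -m creep '[{"translation":[-30,0,0],"roll":0,"gripper":10},{"translation":[-50,0,-20],"roll":0,"gripper":10},{"translation":[-60,0,-60],"roll":0,"gripper":10},{"translation":[-65,0,-100],"roll":0,"gripper":10},{"translation":[-70,0,-120],"roll":0,"gripper":10}]' |grep -e ft -e pos
python3 d.py w .453 -.303 .24 3
python3 - <<'E'
from h import *
o=telemetry.get_obs()
a=viewer.camera("wrist");b=viewer.camera("top");c=viewer.camera("scene")
cv2.imwrite("pics/w6.png",a);cv2.imwrite("pics/t6.png",b);cv2.imwrite("pics/c6.png",c)
r=lambda v:cv2.resize(v,(400,400),interpolation=cv2.INTER_CUBIC)
cv2.imwrite("pics/s6.png",np.hstack([cv2.resize(a,(400,300)),cv2.resize(b[120:300,110:350],(400,300),interpolation=cv2.INTER_CUBIC)]))
print([(d["p"],d["bbox"]) for d in viewer.recognise("wrist","shard_a")[:5]],[(d["p"],d["bbox"]) for d in viewer.recognise("top","shard_a")[:5]])
E
```

```text
position: [0.5055, 0.1031, 0.1643]
ft_force: [1.1, -0.3, -1.3]
position: [0.5187, 0.0345, 0.1743]
ft_force: [0.3, -0.5, -0.8]
position: [0.536, -0.0364, 0.2986]
ft_force: [0.6, -1.2, -1.0]
t 14.35 shift [-242.8 -137.9   58.6] roll 9.23 F [ 0.6 -1.2 -1. ] w 19.8 34.9
[(0.72, [186.4, 33.8, 49.3, 38.9])] [(0.4, [195.1, 258.2, 4.7, 9.2])]
```

View pics/s6.png

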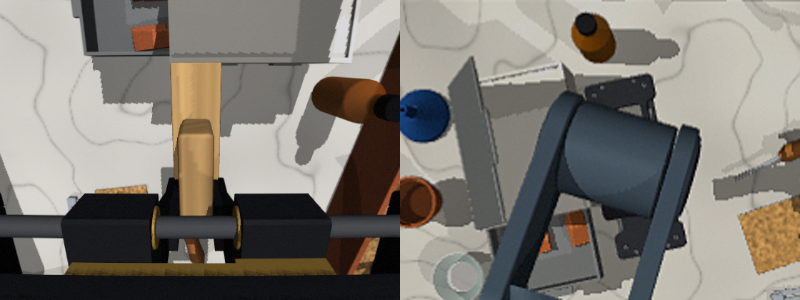

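```bash

python3 -m creep '[{"translation":[-34,-19,0],"roll":2,"gripper":10},{"translation":[-68,-38,0],"roll":4,"gripper":10},{"translation":[-102,-58,0],"roll":6,"gripper":10},{"translation":[-136,-77,8],"roll":8,"gripper":10},{"translation":[-170,-97,15],"roll":9.2,"gripper":10}]' |grep -e ft -e pos
python3 - <<'E'
from h import *
b=viewer.camera("top")
cv2.imwrite("pics/s7.png",cv2.resize(b[140:310,110:260],None,fx=3.4,fy=3.4,interpolation=cv2.INTER_CUBIC))
E
python3 d.py w .454 -.303 .15 3
```

```text
position: [0.4745, -0.221, 0.2768]
ft_force: [0.7, -0.5, -0.1]
t 15.07 shift [-73.4 -21.  125.7] roll -0.14 F [-1.3 -3.1 -0.6] w 19.5 34.9
```

View pics/s7.png

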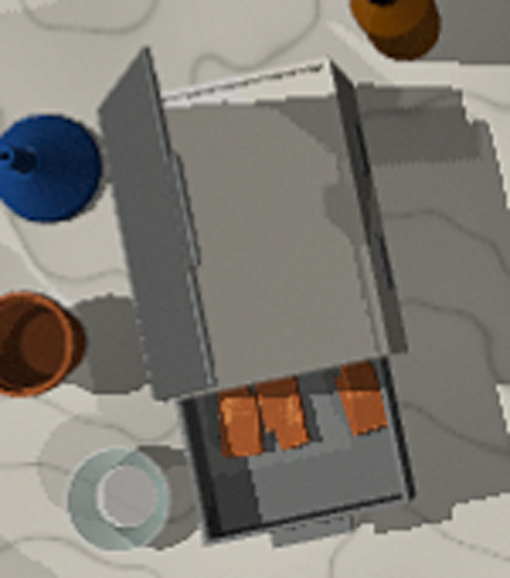

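```bash

python3 -m creep '[{"translation":[-20,-6,20],"roll":0,"gripper":10},{"translation":[-45,-13,50],"roll":0,"gripper":10},{"translation":[-65,-19,80],"roll":0,"gripper":10},{"translation":[-73,-21,110],"roll":0,"gripper":10},{"translation":[-73,-21,125],"roll":0,"gripper":10}]' >/dev/null
python3 -m creep '[{"translation":[0,0,20],"roll":0,"gripper":10},{"translation":[0,0,45],"roll":0,"gripper":10},{"translation":[0,0,65],"roll":0,"gripper":10},{"translation":[0,0,82],"roll":0,"gripper":10},{"translation":[0,0,88],"roll":0,"gripper":10}]'
python3 -m creep '[{"translation":[0,0,1],"roll":0,"gripper":10},{"translation":[0,0,1],"roll":0,"gripper":10}]'|grep -e ft
python3 d.py w .454 -.303 .052 3
```

```text
time: 15.9
position: [0.4566, -0.2919, 0.0619]
tool_rot: [0.687, 0.726, 0.0, -0.005]
ft_force: [0.0, -0.3, -0.1]
grip_width: 0.0198
grip_force: 34.9
ft_force: [-1.4, 0.7, 0.2]
t 16.07 shift [-8.9 -5.1 12.1] roll 0.17 F [-1.4  0.7  0.2] w 19.6 34.9
```

```bash

python3 -m creep '[{"translation":[-6,-3,3],"roll":0,"gripper":10},{"translation":[-9,-4,6],"roll":0,"gripper":10},{"translation":[-9,-4,8],"roll":0,"gripper":10},{"translation":[-9,-4,8],"roll":0,"gripper":10}]' >/dev/null
python3 d.py w .454 -.303 .052 3
python3 -m creep '[{"translation":[0,0,1],"roll":0,"gripper":10},{"translation":[0,0,2],"roll":0,"gripper":10},{"translation":[0,0,2],"roll":0,"gripper":10}]' |grep ft
python3 d.py w .454 -.303 .052 3
```

```text
t 16.4 shift [ 1.6 -1.6  5.3] roll 0.1 F [ 0.1 -0.3 -0.7] w 19.8 34.9
ft_force: [-0.5, -0.1, -0.3]
t 16.65 shift [ 0.9 -1.6  3. ] roll 0.15 F [-0.5 -0.1 -0.3] w 19.5 34.9
```

```bash

python3 -m creep '[{"translation":[0,0,1],"roll":0,"gripper":10},{"translation":[0,0,2],"roll":0,"gripper":10},{"translation":[0,0,2],"roll":0,"gripper":10}]' |grep ft
python3 -m creep '[{"translation":[0,0,1],"roll":0,"gripper":10},{"translation":[0,0,1],"roll":0,"gripper":10}]' |grep ft
python3 d.py w .454 -.303 .052 3
```

```text
ft_force: [0.4, 0.4, -0.7]
ft_force: [-0.8, -0.3, -1.5]
t 17.07 shift [ 1.  -1.7 -0. ] roll 0.15 F [-0.8 -0.3 -1.5] w 19.7 34.9
```

```bash

python3 -m creep '[{"translation":[0,0,0.7],"roll":0,"gripper":10},{"translation":[0,0,0.7],"roll":0,"gripper":10},{"translation":[0,0,0.7],"roll":0,"gripper":10}]' |grep ft
python3 -m creep '[{"translation":[0,0,0],"roll":0,"gripper":30},{"translation":[0,0,0],"roll":0,"gripper":50},{"translation":[0,0,0],"roll":0,"gripper":70},{"translation":[0,0,0],"roll":0,"gripper":87},{"translation":[0,0,0],"roll":0,"gripper":87}]' |grep -e ft -e width
python3 -m creep '[{"translation":[0,0,0],"roll":0,"gripper":87},{"translation":[0,0,0],"roll":0,"gripper":87},{"translation":[0,0,0],"roll":0,"gripper":87},{"translation":[0,0,0],"roll":0,"gripper":87},{"translation":[0,0,0],"roll":0,"gripper":87}]' |grep -e ft -e width
```

```text
ft_force: [0.2, 0.1, 4.9]
ft_force: [0.5, 0.1, -0.2]
grip_width: 0.0451
ft_force: [0.1, -0.4, -0.4]
grip_width: 0.0783
```

```bash

python3 -m creep '[{"translation":[0,0,0],"roll":0,"gripper":87},{"translation":[0,0,-8],"roll":0,"gripper":87},{"translation":[0,0,-25],"roll":0,"gripper":87},{"translation":[0,0,-60],"roll":0,"gripper":87},{"translation":[0,0,-100],"roll":0,"gripper":87}]' |grep -e ft -e width
python3 -m creep '[{"translation":[0,0,-40],"roll":-2,"gripper":0},{"translation":[0,0,-80],"roll":-4,"gripper":0},{"translation":[10,5,-120],"roll":-6,"gripper":0},{"translation":[20,10,-160],"roll":-8,"gripper":0},{"translation":[30,15,-200],"roll":-9.3,"gripper":0}]' |grep -e pos -e ft -e width
python3 d.py u 0 .06 .40 0
python3 - <<'E'
from h import *
o=telemetry.get_obs()
b=viewer.camera("top");cv2.imwrite("pics/t8.png",b)
c=viewer.camera("scene");cv2.imwrite("pics/c8.png",c)
w=viewer.camera("wrist");cv2.imwrite("pics/w8.png",w)
cv2.imwrite("pics/s8.png",np.hstack([cv2.resize(v,(400,300),interpolation=cv2.INTER_CUBIC) for v in(w,c[140:290,180:380])]))
E
```

```text
ft_force: [0.6, -0.4, -0.0]
grip_width: 0.0867
position: [0.4684, -0.2723, 0.3541]
ft_force: [1.0, -0.8, 0.2]
grip_width: 0.0617
t 18.98 shift [451.1 194.1 -46. ] roll 0.16 F [ 1.  -0.8  0.2] w 61.7 0.0
local now [-192.8 -391.7] 0.3541
```

View pics/s8.png

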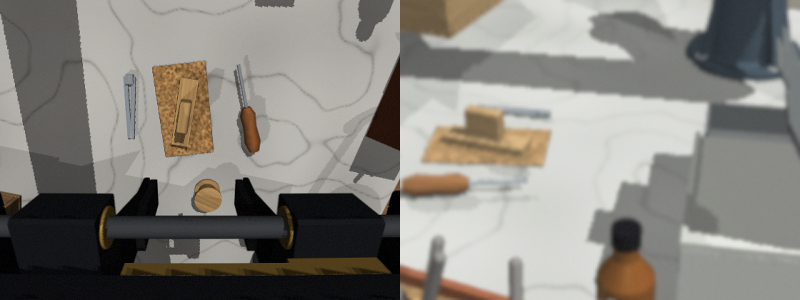

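```bash

python3 -m creep '[{"translation":[33,14,-15],"roll":0,"gripper":0},{"translation":[67,29,-30],"roll":0,"gripper":0},{"translation":[101,43,-46],"roll":0,"gripper":0},{"translation":[138,60,-46],"roll":0,"gripper":0},{"translation":[174,75,-46],"roll":0,"gripper":0}]' >/dev/null
python3 -m creep '[{"translation":[36,15,0],"roll":0,"gripper":0},{"translation":[72,31,0],"roll":0,"gripper":0},{"translation":[108,46,0],"roll":0,"gripper":0},{"translation":[144,62,0],"roll":0,"gripper":0},{"translation":[180,77,0],"roll":0,"gripper":0}]' >/dev/null
python3 -m creep '[{"translation":[34,15,0],"roll":0,"gripper":0},{"translation":[66,28,0],"roll":0,"gripper":0},{"translation":[96,42,0],"roll":0,"gripper":0},{"translation":[96,42,0],"roll":0,"gripper":0},{"translation":[96,42,0],"roll":0,"gripper":0}]'
python3 d.py u 0 .06 .29 0
```

```text
time: 20.38
position: [0.5606, 0.2092, 0.3951]
tool_rot: [0.625, 0.78, -0.002, -0.001]
ft_force: [0.5, -0.1, -0.5]
grip_width: 0.0003
grip_force: 0.0
t 20.38 shift [  1.1   0.3 105.1] roll 0.27 F [ 0.5 -0.1 -0.5] w 0.3 0.0
local now [ 0.1 58.9] 0.3951
```

```bash

python3 -m creep '[{"translation":[0,0,30],"roll":0,"gripper":0},{"translation":[0,0,60],"roll":0,"gripper":0},{"translation":[0,0,90],"roll":0,"gripper":0},{"translation":[0,0,105],"roll":0,"gripper":0},{"translation":[0,0,105],"roll":0,"gripper":0}]' |grep ft
python3 -m creep '[{"translation":[-6,0,0],"roll":0,"gripper":0},{"translation":[-12,0,0],"roll":0,"gripper":0},{"translation":[-17,0,0],"roll":0,"gripper":0},{"translation":[-22,0,0],"roll":0,"gripper":0},{"translation":[-25,0,0],"roll":0,"gripper":0}]' |grep ft
python3 d.py u 0 .0285 .29 0
python3 - <<'E'
import numpy as np
for a in np.arange(1.15,-.02,-.05):
    r=165;print(round(a,2),round(82-r*np.cos(a)+5*np.sin(a)+9.5,1),round(118+r*np.sin(a)+5*np.cos(a)+19,1))
E
```

```text
ft_force: [-0.4, -0.1, -0.6]
ft_force: [0.6, 0.3, -1.1]
t 21.22 shift [-3.  -1.4  3.6] roll 0.05 F [ 0.6  0.3 -1.1] w 0.6 0.0
local now [ 1.4 31.5] 0.2936
1.15 28.7 289.6
1.1 21.1 286.3
1.05 13.7 282.6
1.0 6.6 278.5
0.95 -0.4 274.1
0.9 -7.1 269.4
0.85 -13.6 264.3
0.8 -19.9 258.8
0.75 -25.8 253.1
0.7 -31.5 247.1
0.65 -36.8 240.8
0.6 -41.9 234.3
0.55 -46.6 227.5
0.5 -50.9 220.5
0.45 -54.9 213.3
0.4 -58.5 205.9
0.35 -61.8 198.3
0.3 -64.7 190.5
0.25 -67.1 182.7
0.2 -69.2 174.7
0.15 -70.9 166.6
0.1 -72.2 158.4
0.05 -73.0 150.2
-0.0 -73.5 142.0
```

```bash

python3 -m creep '[{"translation":[-5,0,3],"roll":0,"gripper":0},{"translation":[-11,0,6],"roll":0,"gripper":0},{"translation":[-18,0,9],"roll":0,"gripper":0},{"translation":[-25,0,13],"roll":0,"gripper":0},{"translation":[-32,0,18],"roll":0,"gripper":0}]' |grep ft
python3 d.py u 0 -.0004 .274 0
```

```text
ft_force: [0.2, 0.7, 2.0]
t 21.63 shift [-0.5 -1.   0.1] roll 0.11 F [0.2 0.7 2. ] w 0.5 0.6
local now [1.  0.1] 0.2741
```

```bash

python3 -m creep '[{"translation":[-7,0,5],"roll":0,"gripper":0},{"translation":[-13,0,10],"roll":0,"gripper":0},{"translation":[-20,0,15],"roll":0,"gripper":0},{"translation":[-25,0,21],"roll":0,"gripper":0},{"translation":[-31,0,27],"roll":0,"gripper":0}]' |grep ft
python3 d.py u 0 -.0315 .247 0
```

```text
ft_force: [-0.0, 0.8, 0.2]
t 22.05 shift [-0.6 -0.9 -0.3] roll 0.1 F [-0.   0.8  0.2] w 0.3 0.5
local now [  0.9 -30.9] 0.2467
```

```bash

python3 -m creep '[{"translation":[-5,0,6],"roll":0,"gripper":0},{"translation":[-10,0,13],"roll":0,"gripper":0},{"translation":[-15,0,19],"roll":0,"gripper":0},{"translation":[-19,0,26],"roll":0,"gripper":0},{"translation":[-24,0,34],"roll":0,"gripper":0}]' |grep ft
python3 -m creep '[{"translation":[-4,0,7],"roll":0,"gripper":0},{"translation":[-7,0,15],"roll":0,"gripper":0},{"translation":[-10,0,22],"roll":0,"gripper":0},{"translation":[-12,0,30],"roll":0,"gripper":0},{"translation":[-14,0,38],"roll":0,"gripper":0}]' |grep ft
python3 -m creep '[{"translation":[-2,0,8],"roll":0,"gripper":0},{"translation":[-3,0,15],"roll":0,"gripper":0},{"translation":[-3,0,20],"roll":0,"gripper":0},{"translation":[-4,0,24],"roll":0,"gripper":0}]' |grep ft
python3 d.py u 0 -.0735 .142 0
```

```text
ft_force: [0.4, 1.5, 1.3]
ft_force: [0.3, -0.2, 0.6]
ft_force: [-0.3, 1.2, 0.5]
t 23.22 shift [-1.4 -0.8  8.5] roll 0.11 F [-0.3  1.2  0.5] w 0.5 0.3
local now [  0.8 -72.1] 0.1505
```

```bash

python3 -m creep '[{"translation":[0,0,2],"roll":0,"gripper":0},{"translation":[0,0,4],"roll":0,"gripper":0},{"translation":[0,0,6],"roll":0,"gripper":0},{"translation":[0,0,7],"roll":0,"gripper":0},{"translation":[0,0,7],"roll":0,"gripper":0}]' |grep -e ft -e pos
python3 -m creep '[{"translation":[0,0,1],"roll":0,"gripper":0},{"translation":[0,0,1],"roll":0,"gripper":0}]' |grep -e ft -e pos
```

```text
position: [0.5895, 0.0812, 0.1443]
ft_force: [-0.1, -0.5, 0.6]
position: [0.5896, 0.0813, 0.1434]
ft_force: [0.2, -0.2, 0.8]
```

```bash

python3 -m creep '[{"translation":[0,0,0.7],"roll":0,"gripper":0},{"translation":[0,0,1.5],"roll":0,"gripper":0},{"translation":[0,0,1.5],"roll":0,"gripper":0}]' |grep -e ft -e pos
python3 -m creep '[{"translation":[0,0,0.5],"roll":0,"gripper":0},{"translation":[0,0,1],"roll":0,"gripper":0},{"translation":[0,0,1],"roll":0,"gripper":0}]' |grep -e ft -e pos
```

```text
position: [0.5896, 0.0812, 0.1424]
ft_force: [-1.4, -0.0, 4.1]
position: [0.5897, 0.0812, 0.1423]
ft_force: [-1.8, -0.2, 9.6]
```

```bash

python3 -m creep '[{"translation":[0,0,-5],"roll":0,"gripper":0},{"translation":[0,0,-25],"roll":0,"gripper":0},{"translation":[0,0,-60],"roll":0,"gripper":0},{"translation":[0,0,-100],"roll":0,"gripper":0},{"translation":[0,0,-140],"roll":0,"gripper":0}]' |grep -e ft -e pos
python3 -m creep '[{"translation":[-40,0,0],"roll":0,"gripper":0},{"translation":[-80,0,0],"roll":0,"gripper":0},{"translation":[-120,0,0],"roll":0,"gripper":0},{"translation":[-160,0,0],"roll":0,"gripper":0},{"translation":[-200,0,0],"roll":0,"gripper":0}]' |grep -e ft -e pos
python3 -m creep '[{"translation":[-40,0,0],"roll":0,"gripper":0},{"translation":[-80,0,0],"roll":0,"gripper":0},{"translation":[-90,0,0],"roll":0,"gripper":0},{"translation":[-90,0,0],"roll":0,"gripper":0}]' |grep -e ft -e pos
python3 - <<'E'
from h import *
from fit import U,lid
p=np.load("unit.npy")
im=viewer.camera("top");cv2.imwrite("pics/t9.png",im)
print([(round(d["p"],2),np.round(d["bbox"])) for t in("lid_tab","shard_a") for d in viewer.recognise("top",t)[:4]])
for a in(0,.05,.1):
    q=proj("top",U(p,[lid(a,x,r,.005) for x,r in((-.108,0),(.108,0),(.108,.168),(-.108,.168),(.035,.189),(-.035,.189))]));print(a,q.min(0).round(1),np.ptp(q,0).round(1))
A=np.array([[np.cos(p[2]),-np.sin(p[2])],[np.sin(p[2]),np.cos(p[2])]])
hsv=cv2.cvtColor(im,cv2.COLOR_BGR2HSV);m=cv2.inRange(hsv,(2,120,60),(15,255,255));n,l,s,c=cv2.connectedComponentsWithStats(m)
for i in range(1,n):
    if s[i,4]>40:print(s[i],(1000*(onz("top",[c[i]],.073)[:,:2]-p[:2])@A).round())
E
```

```text
position: [0.5888, 0.0812, 0.2815]
ft_force: [1.3, 1.4, -0.9]
position: [0.6326, -0.1157, 0.2809]
ft_force: [1.2, 0.1, -0.0]
position: [0.6522, -0.2058, 0.28]
ft_force: [0.7, 1.2, 0.1]
[(0.63, array([343., 232.,  43.,  45.])), (0.55, array([347., 250.,  26.,  11.])), (0.54, array([208., 245.,  18.,  22.])), (0.52, array([174., 253.,  12.,  22.])), (0.48, array([187., 249.,  16.,  18.]))]
0 [139.7 157.2] [ 87.1 100.9]
0.05 [139.6 156.6] [ 86.5 101.5]
0.1 [139.5 156.1] [ 85.7 102.1]
[ 69   0  78  61 738] [[470.  83.]]
[392   0  38  61 631] [[ 351. -661.]]
[432   0  10  26  58] [[ 372. -749.]]
[384  11  11  43 126] [[ 349. -611.]]
[360  12  11  27  90] [[ 375. -556.]]
[323  21  19  39 207] [[ 351. -457.]]
[426  27  11  17  42] [[ 314. -722.]]
[371  31  13  20  84] [[ 326. -575.]]
[405  36  11  25  83] [[ 296. -657.]]
[416  41   8  14  41] [[ 288. -679.]]
[367  49  20  12  68] [[ 289. -568.]]
[ 76  63  28   5 106] [[422. 174.]]
[108  63  24   5 109] [[407.  96.]]
[134  63  29   5 130] [[390.  23.]]
[167  63  28   5 108] [[370. -61.]]
[199  63  30   5 122] [[ 353. -143.]]
[323  63  22  26 166] [[ 268. -457.]]
[68 64  5 21 87] [[410. 229.]]
[233  64  23   4  83] [[ 335. -222.]]
[259  64  29   4 111] [[ 319. -296.]]
[292  64  29   4 113] [[ 301. -379.]]
[  67   89  264   29 2953] [[259. -41.]]
[287 113  28   6  80] [[ 172. -345.]]
[213 129  26  29 238] [[ 140. -140.]]
[536 172  24  23 356] [[-132. -927.]]
[ 536  201   24   52 1072] [[-232. -901.]]
[101 226  34  31 626] [[-42. 186.]]
[209 246  15  22 224] [[-135.  -52.]]
[174 251  27  23 454] [[-134.   24.]]
[   0  362   42   58 1246] [[-369.  520.]]
```

```bash
python3 -c "
from rig import hand_in;print(hand_in())"
```

```text
the job is handed in; nothing more can be done
None
```

The job is handed in and no verdict came back: all three shards are in the upper tray and the scraper stands on its mat, both checked in the camera images. The cover was pressed down until it stopped at its closed height, which I judged from force and height, not from a picture.

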